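# Tip the UPS battery onto its base over the stop rail

### The arm

A 6-joint arm with a two-finger parallel gripper is mounted at the origin on the work surface. World frame = base frame: x ahead of the robot, y to its left, z up, the work surface at z = 0. Lengths are in mm, angles in rad, forces in N, time in s.
With the tool pointing down it reaches from about 275 to 1000 mm from the base axis. Payload 8.4 kg.
Tool frame: the origin (TCP) lies at the very end of the fingers, on their centre line; the grasp point (between the pads) lies 19 mm behind it; z points along the fingers, y is the direction in which the jaws open and shut (so a half turn about z gives the same grasp; the last joint's range is limited). The gripper opens to 85 mm and grips with 20 to 120 N. Pads are 22 mm wide; open, the fingers measure 114 mm over their backs; the gripper's body (76 mm by 85 mm) begins 54 mm behind the grasp point. The pads swing forward as they close: fully open they stand 13 mm farther back than shut.
Start: joints at [1.192, 0.353, 1.633, -0, 1.155, -0.002], TCP at [229.965, 581.157, 231.281] pointing down, gripper open.
Joint ranges: [-2.63, 2.63], [-0.92, 2.1], [0.06, 2.66], [-1.3, 4.44], [0, 2.69], [-3.02, 3.02]. Speed limits (rad/s): [2.22, 2.22, 2.79, 3.14, 3.14, 3.14].

### API

Orientations are given as [roll, pitch, yaw] about the fixed x, y, z axes, in that order (R = Rz(yaw) Ry(pitch) Rx(roll)).
In Python, from rig import sense, grab_frame, sign_off, masks_of gives the robot as it stands. The module is installed in compiled form; this text tells all that it offers.
- The arm moves only by the shell command python3 -m inch 'ROWS' [FORCE]. ROWS is JSON, a list of rows, each an object of numbers: "gripper": the finger opening in m, from 0 to 0.0854; "tx", "ty", "tz": the shift along the tool's x, y, z in m; "spin": the turn about the tool's z in degrees. In form: [{"gripper": .., "tx": .., "ty": .., "tz": .., "spin": ..}, ...]. A call has exactly 8 rows; each row shifts and turns the commanded pose from where the row before left it, along the tool's axes as they then stand; what a row does not reach is not made up. A row lasts 1/10 s, in which the tool goes at most 50 mm and 8.59 degrees, less where a joint would pass 70% of its speed; a pose out of reach is approached as far as the arm can. A call is refused whole if a number of a shift passes 0.05 or a number of a turn 8.59, either way. A call with a gripper value outside its range is refused whole. The fingers move at their own pace and stop on an object; FORCE is the grip in N (left out, the last holds). Time passes only in rows, so rows that do not move let the fingers close, or fill a call up. It gives the time, the measured TCP pose, the force and the opening at its end, in the units of the state.
- sense(): the state, without advancing time (a new reading comes with each control period).
- grab_frame(name): name is "scene" or "top" or "wrist"; returns a dict with "pixels" (480x640x3 uint8, red, green, blue), "K" (3x3 intrinsics, pixels), "extrinsics" (4x4, takes a point from camera to world coordinates). Camera axes: x right, y down, z forward; pixel columns grow to the right and rows downward; lengths in mm; the calibration is good to about 2 mm. A picture is of the moment at which its call begins. There is no depth.
- sign_off(): hands the job in, once; it reports no verdict.
Trained networks look in the newest picture that a camera, given by its name, has taken for a name from the list of things; names that differ only in an ending like _2 or _b are one class to them, and where a whole thing is asked for, a point or a joint stands for the part that bears it (a point fixed in the world has none). Each returns a list of dicts, best first, with "conf" (0 to 1); they miss things now and then, are a little off and sometimes report something else, mostly with a low value. They report only what shows in the picture. A call takes as long as a camera call.
- masks_of(camera, target): "pixels" (480x640 bool, what is visible of it) and "centre" ([row, column] in pixels, amid what is visible of it).
The state is a dict: "clock": time; "qpos": joint angles; "qvel": joint speeds; "joint_efforts": joint torques, N m; "eef_pos": TCP position; "tcp_rot": TCP orientation; "contact_force": force on the tool from outside, world axes, zero at the start; "wrist_torque": the same for the moment, N m; "opening": opening from 0.0 (shut) to 1.0 (fully open).
Only numpy, scipy, OpenCV 4.12 (cv2) and the standard library are available. Lean on these libraries where they do the work, as an engineer would, in place of code of your own. Each camera call takes 0.05 s, during which the arm holds its last target.

### The job

The orange sealed battery stands on its end in front of the checking station. Slide it, still standing, up against the station's steel stop rail, then tip it forward over the rail so that it lies flat on the rubber bed with its terminals up, square to the rail and its foot end still resting across the rail. Do not lift it off the bench on the way, and leave the blue spare battery and the grey meter where they are.

Things in the scene. Friction and masses are not known exactly. Their poses are not given: they have to be found in the camera images.
- battery: ORANGE sealed battery with black lid, block 62 x 46 x 85 mm (x, y, z), 0.65 kg, first standing on end. Origin: block centre; z along the length, up at the start. Face -x: the lid, facing the robot and away from the rail, flat, with two flush terminals (red, grey) near the foot (-z) end. Face +x: the base it must finally lie on (x axis down, lid up).
- spare: BLUE spare battery, same size, axes and origin (block centre), standing on end before the same rail, at least 110 mm from the orange one; either may be the left one. Leave it standing where it is.
- station: Fixed. Origin: bench level, mid of the steel rail's front face; x across the bed away from the robot, y along the rail, z up. Rail 300 long, 10 wide, 8 mm high; black bed flush behind it to x=120, then console 40 high to x=180. Battery against rail: centre x=-31. Pushed at 72+ mm height it turns on the rail's edge, falls past 42 deg, ends at x=34, z=39, top 70. Pushed below 35 mm it slides.
- meter: Hand-held grey multimeter lying on the bench beside the station's +y end, 75 x 130 x 32 mm; origin at the centre of its underside. Leave it alone.

How it is judged:
By the outcome, as a careful person would: the job done as asked, in the order asked, and still so for the second after the job is handed in, with the robot touching nothing.
It also fails if it takes over 40 s, if anything falls off the work surface, if the arm or the gripper's body presses on something with over 40 N, if the wrist force passes 120 N, or if a joint passes its speed limit or range.

## Working session

There is one attempt and no reset: what is moved stays moved. The work goes in short steps, Python scripts to look and compute and a shell command to move; the robot and the scene stay as the last step left them, time stands still between calls to the robot, and variables do not carry over. Pictures are saved under pics/ and viewed, and the job is handed in when it is done.

```bash
mkdir -p pics; cat > h.py <<'E'
import numpy as np, cv2
from rig import sense, grab_frame, sign_off, masks_of
def save(f,n): cv2.imwrite('pics/'+n,cv2.cvtColor(f['pixels'],cv2.COLOR_RGB2BGR))
def ray(f,u,v,z):
    K=np.array(f['K']);T=np.array(f['extrinsics']);d=T[:3,:3]@np.linalg.inv(K)@[u,v,1];o=T[:3,3]
    return o+d*(z-o[2])/d[2]
def proj(f,P):
    K=np.array(f['K']);T=np.array(f['extrinsics']);p=(np.atleast_2d(P)-T[:3,3])@T[:3,:3];p=p@K.T
    return p[:,:2]/p[:,2:]
E
python3 - <<'E'
from h import *
s=sense();print({k:np.round(v,3).tolist() for k,v in s.items()})
for c in('top','scene'):
    f=grab_frame(c);save(f,c+'1.png')
    print(c,np.round(f['extrinsics'],2).tolist(),np.round(f['K'],1).tolist())
    for t in('battery','spare','station','meter'):
        for m in masks_of(c,t):
            r,cc=np.nonzero(m['pixels']);print(t,round(m['conf'],2),np.round(m['centre']),r.min(),r.max(),cc.min(),cc.max(),len(r))
E
```

```text
{'clock': 0.0, 'qpos': [1.192, 0.354, 1.634, 0.0, 1.155, -0.002], 'qvel': [0.001, 0.001, -0.0, 0.002, -0.002, -0.0], 'joint_efforts': [0.0, -60.524, -34.207, -0.0, 0.009, 0.0], 'eef_pos': [229.766, 580.711, 230.555], 'tcp_rot': [-3.14, -0.0, 2.765], 'contact_force': [0.476, 0.01, 1.008], 'wrist_torque': [-0.022, 0.005, 0.028], 'opening': 0.995}
top [[0.02, -0.99, 0.16, 472.12], [-1.0, -0.02, 0.02, 112.86], [-0.02, -0.16, -0.99, 1049.77], [0.0, 0.0, 0.0, 1.0]] [[572.9, 0.0, 326.6], [0.0, 572.9, 242.6], [0.0, 0.0, 1.0]]
battery 0.89 [311. 426.] 291 333 408 447 1292
spare 0.7 [279. 510.] 259 302 487 535 1482
station 0.95 [221. 433.] 145 292 340 526 16466
meter 0.79 [272. 300.] 241 307 259 337 2977
scene [[-0.86, 0.29, -0.42, 945.23], [0.51, 0.52, -0.68, 646.23], [0.02, -0.8, -0.6, 511.6], [0.0, 0.0, 0.0, 1.0]] [[501.5, 0.0, 325.2], [0.0, 501.5, 241.4], [0.0, 0.0, 1.0]]
battery 0.64 [186. 326.] 155 214 309 350 2021
spare 0.91 [159. 267.] 132 186 249 287 1758
station 0.96 [225. 241.] 176 283 146 339 10931
meter 0.68 [278. 370.] 244 311 322 418 4047
```

View pics/top1.png

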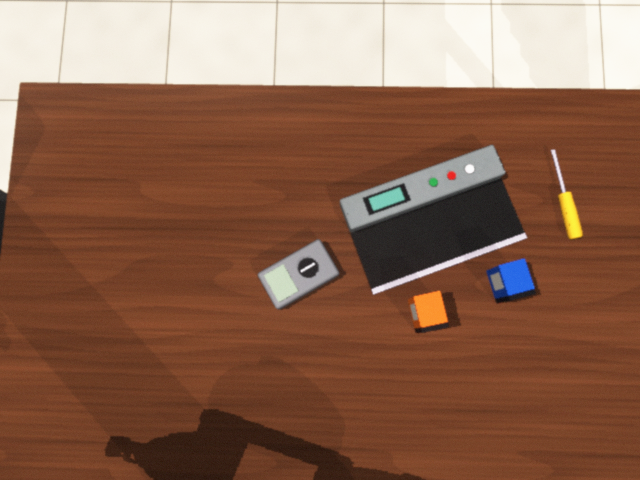

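View pics/scene1.png

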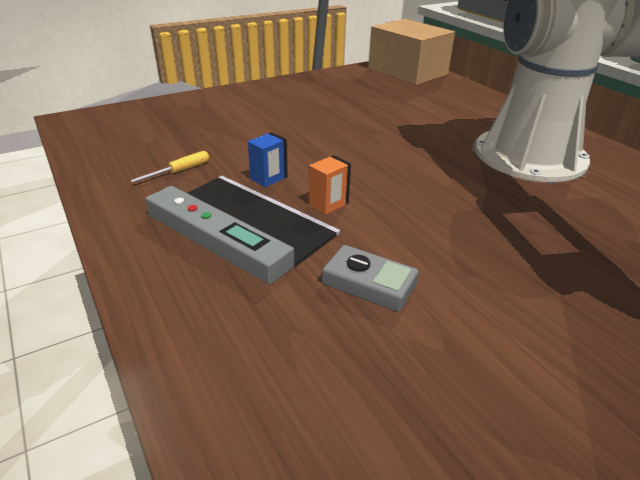

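The top view shows the orange battery at (430,310), the blue one at (515,278), the rail's front edge from (373,292) to (526,238), and the meter at (300,275). I'll fit poses to the masks.

```bash
cat >> h.py <<'E'
from scipy.optimize import minimize
def boxpts(lo,hi): return np.array([[x,y,z] for x in(lo[0],hi[0]) for y in(lo[1],hi[1]) for z in(lo[2],hi[2])],float)
STN=[boxpts((0,-150,0),(10,150,8)),boxpts((10,-150,0),(120,150,8)),boxpts((120,-150,0),(180,150,40))]
BAT=[boxpts((-31,-23,0),(31,23,85))]
MET=[boxpts((-37.5,-65,0),(37.5,65,32))]
def place(B,p):
    c,s=np.cos(p[2]),np.sin(p[2]);R=np.array([[c,-s,0],[s,c,0],[0,0,1]]);return [b@R.T+[p[0],p[1],0] for b in B]
def sil(f,B,p):
    im=np.zeros((960*2,1280*2),np.uint8)
    for b in place(B,p):
        h=cv2.convexHull((proj(f,b)*4).astype(np.float32));cv2.fillConvexPoly(im,np.round(h).astype(np.int32),255)
    return cv2.resize(im,(640,480),interpolation=cv2.INTER_AREA)/255.
def fit(fs,ms,B,p0):
    def c(q):
        p=[q[0],q[1],q[2]/100];e=0
        for f,m in zip(fs,ms):e+=np.abs(sil(f,B,p)-m).sum()/m.sum()
        return e
    q0=np.array([p0[0],p0[1],p0[2]*100]);
    for st in(15,5):
        r=minimize(c,q0,method='Nelder-Mead',options=dict(initial_simplex=[q0,q0+[st,0,0],q0+[0,st,0],q0+[0,0,st]],xatol=.05,fatol=1e-5));q0=r.x
    return np.array([q0[0],q0[1],q0[2]/100]),r.fun
E
python3 - <<'E'
from h import *
fs={c:grab_frame(c) for c in('top','scene')}
f=fs['top']
a=ray(f,373,292,8);b=ray(f,526,238,8);print(a,b,np.linalg.norm(a-b))
y=np.arctan2(*(-(a-b)[[0]],(a-b)[1])[::1])[0];y=np.arctan2(-(a-b)[0],(a-b)[1]);print('yaw',y)
for t,B,p0 in(('station',STN,[*((a+b)/2)[:2],y]),('battery',BAT,[*ray(f,430,310,85)[:2],y]),('spare',BAT,[*ray(f,515,278,85)[:2],y])):
    ms={c:masks_of(c,t)[0]['pixels'] for c in fs}
    for cs in(['top'],['scene'],['top','scene']):
        p,e=fit([fs[c] for c in cs],[ms[c] for c in cs],B,p0);print(t,cs,np.round(p,3),round(e,3))
E
```

```text
[547.74691613  52.45802042   8.        ] [ 651.82493623 -226.27715636    8.        ] 297.53240671188956
yaw 0.3573618565623505
station ['top'] [ 5.98124e+02 -8.79050e+01  3.71000e-01] 0.014
station ['scene'] [ 5.99433e+02 -8.61820e+01  3.68000e-01] 0.031
station ['top', 'scene'] [ 5.98666e+02 -8.75580e+01  3.70000e-01] 0.048
battery ['top'] [ 5.11427e+02 -3.97570e+01  2.12000e-01] 0.036
battery ['scene'] [ 5.13743e+02 -3.77680e+01  2.65000e-01] 0.045
battery ['top', 'scene'] [ 5.11588e+02 -3.97620e+01  2.30000e-01] 0.097
spare ['top'] [ 5.68112e+02 -1.84113e+02  2.96000e-01] 0.037
spare ['scene'] [ 5.71235e+02 -1.79451e+02  3.27000e-01] 0.025
spare ['top', 'scene'] [ 5.68338e+02 -1.84023e+02  3.04000e-01] 0.11
```

```bash
python3 -m inch '[{"gripper":0.02,"tx":0,"ty":0,"tz":0,"spin":-8.55},{"gripper":0.02,"tx":0,"ty":0,"tz":0,"spin":-8.55},{"gripper":0.02,"tx":0,"ty":0,"tz":0,"spin":-8.55},{"gripper":0.02,"tx":0,"ty":0,"tz":0,"spin":-8.55},{"gripper":0.02,"tx":0,"ty":0,"tz":0,"spin":-8.5},{"gripper":0.02,"tx":0.0,"ty":-0.04,"tz":0,"spin":0},{"gripper":0.02,"tx":0,"ty":-0.04,"tz":0,"spin":0},{"gripper":0.02,"tx":0,"ty":-0.04,"tz":0,"spin":0}]'
```

```text
clock: 1.7
eef_pos: [273.3, 468.0, 231.1]
tcp_rot: [-3.141, -0.0, -2.772]
contact_force: [0.3, -0.7, 1.2]
opening: 0.239
```

```bash
python3 -m inch '[{"ty":-0.045,"tx":0.003},{"ty":-0.045,"tx":0.003},{"ty":-0.045,"tx":0.003},{"ty":-0.045,"tx":0.003},{"ty":-0.045,"tx":0.003},{"ty":-0.045,"tx":0.003},{"ty":-0.045,"tx":0.003},{"ty":-0.045,"tx":0.002}]'; python3 -m inch '[{"ty":-0.045,"tx":0},{"ty":-0.045,"tx":0},{"ty":-0.045,"tx":0},{"ty":-0.045,"tx":0},{"ty":-0.02,"tx":0},{"tz":0},{"tz":0},{"tz":0}]'
```

```text
$[0]: bad value
$[0]: bad value
```

```bash
cat >> h.py <<'E'
S=np.array([598.7,-87.6,0.370])
def loc(p):
    c,s=np.cos(S[2]),np.sin(S[2]);d=np.array(p[:2])-S[:2];return np.array([c*d[0]+s*d[1],-s*d[0]+c*d[1]])
E
python3 - <<'E'
from h import *
s=sense();print(s['clock'],np.round(s['eef_pos'],1),np.round(s['tcp_rot'],3),loc(s['eef_pos']),np.round(s['qpos'],2))
E
```

```text
1.7 [273.3 468.  231.1] [-3.141 -0.    -2.772] [-102.45944568  635.66060254] [ 1.04  0.22  1.81 -0.    1.11 -0.9 ]
```

```bash
python3 -m inch '[{"gripper":0.02,"tx":0.003,"ty":-0.045,"tz":0,"spin":0},{"gripper":0.02,"tx":0.003,"ty":-0.045,"tz":0,"spin":0},{"gripper":0.02,"tx":0.003,"ty":-0.045,"tz":0,"spin":0},{"gripper":0.02,"tx":0.003,"ty":-0.045,"tz":0,"spin":0},{"gripper":0.02,"tx":0.003,"ty":-0.045,"tz":0,"spin":0},{"gripper":0.02,"tx":0.003,"ty":-0.045,"tz":0,"spin":0},{"gripper":0.02,"tx":0.003,"ty":-0.045,"tz":0,"spin":0},{"gripper":0.02,"tx":0.003,"ty":-0.045,"tz":0,"spin":0}]'; python3 -m inch '[{"gripper":0.02,"tx":0,"ty":-0.045,"tz":0,"spin":0},{"gripper":0.02,"tx":0,"ty":-0.045,"tz":0,"spin":0},{"gripper":0.02,"tx":0,"ty":-0.045,"tz":0,"spin":0},{"gripper":0.02,"tx":0,"ty":-0.045,"tz":0,"spin":0},{"gripper":0.02,"tx":0,"ty":-0.02,"tz":0,"spin":0},{"gripper":0.02,"tx":0,"ty":0,"tz":0,"spin":0},{"gripper":0.02,"tx":0,"ty":0,"tz":0,"spin":0},{"gripper":0.02,"tx":0,"ty":0,"tz":0,"spin":0}]'
python3 - <<'E'
from h import *
s=sense();print(s['clock'],np.round(s['eef_pos'],1),np.round(s['tcp_rot'],3),loc(s['eef_pos']),np.round(s['qpos'],2))
f=grab_frame('wrist');save(f,'w1.png')
E
```

```text
clock: 2.5
eef_pos: [380.8, 123.1, 231.7]
tcp_rot: [-3.142, 0.001, -2.773]
contact_force: [0.6, 0.2, -0.5]
opening: 0.241
clock: 3.3
eef_pos: [452.0, -60.9, 231.2]
tcp_rot: [3.141, -0.0, -2.772]
contact_force: [-0.2, -0.3, -0.2]
opening: 0.232
3.3 [452.  -60.9 231.2] [ 3.141 -0.    -2.772] [-127.15227891   77.92814692] [-0.14  0.09  1.98  0.    1.08 -2.08]
```

View pics/w1.png

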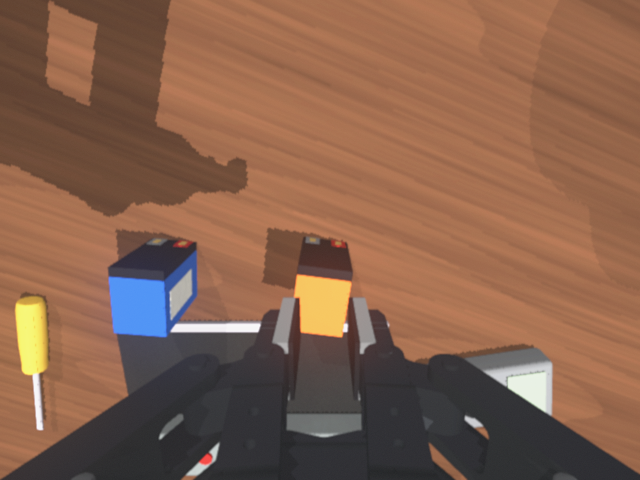

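The wrist view shows the rail level at row 327, so the tool is square to it. The battery at column 323 is centred between the fingers. I'll go down behind it.

```bash
python3 -m inch '[{"gripper":0.02,"tx":0,"ty":0,"tz":0.045,"spin":0},{"gripper":0.02,"tx":0,"ty":0,"tz":0.045,"spin":0},{"gripper":0.02,"tx":0,"ty":-0.001,"tz":0.045,"spin":0},{"gripper":0.02,"tx":0,"ty":0,"tz":0.045,"spin":0},{"gripper":0.02,"tx":0,"ty":0,"tz":0.02,"spin":0},{"gripper":0.02,"tx":0,"ty":0,"tz":0.012,"spin":0},{"gripper":0.02,"tx":0,"ty":0,"tz":0,"spin":0},{"gripper":0.02,"tx":0,"ty":0,"tz":0,"spin":0}]'
python3 - <<'E'
from h import *
s=sense();print(s['clock'],np.round(s['eef_pos'],1),np.round(s['tcp_rot'],3),loc(s['eef_pos']))
f=grab_frame('scene');cv2.imwrite('pics/s2.png',cv2.resize(f['pixels'][100:260,200:413,::-1],None,fx=3.7,fy=3.7,interpolation=cv2.INTER_CUBIC))
E
```

```text
clock: 4.15
eef_pos: [453.5, -62.5, 20.1]
tcp_rot: [-3.141, 0.001, -2.772]
contact_force: [0.1, -0.3, -0.2]
opening: 0.233
4.15 [453.5 -62.5  20.1] [-3.141e+00  1.000e-03 -2.772e+00] [-126.28189582   75.9492109 ]
```

View pics/s2.png

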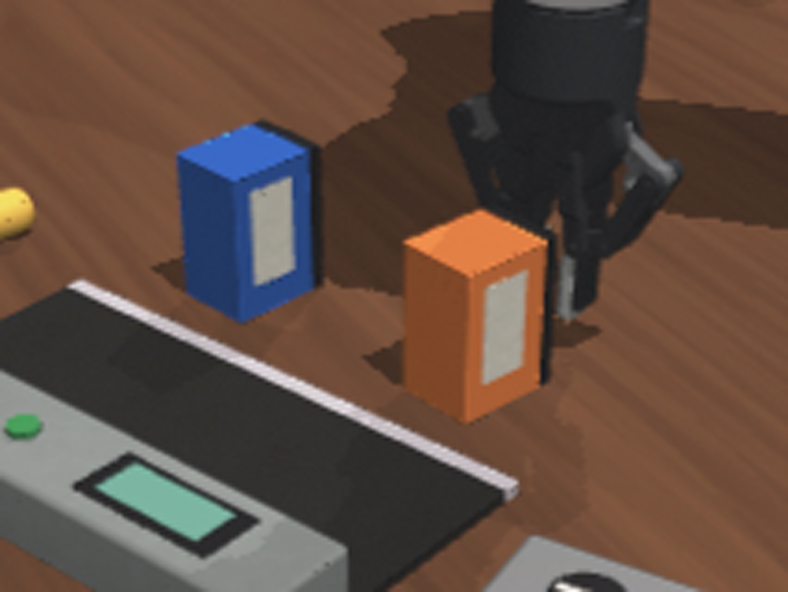

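Both fingertips stand behind the lid, with the battery and spare untouched. I'll start the slow slide.

```bash
python3 -m inch '[{"gripper":0.02,"tx":-0.006,"ty":0,"tz":0,"spin":0},{"gripper":0.02,"tx":-0.005,"ty":0,"tz":0,"spin":0},{"gripper":0.02,"tx":-0.004,"ty":0,"tz":0,"spin":0},{"gripper":0.02,"tx":-0.003,"ty":0,"tz":0,"spin":0},{"gripper":0.02,"tx":-0.003,"ty":0,"tz":0,"spin":0},{"gripper":0.02,"tx":-0.003,"ty":0,"tz":0,"spin":0},{"gripper":0.02,"tx":-0.003,"ty":0,"tz":0,"spin":0},{"gripper":0.02,"tx":-0.003,"ty":0,"tz":0,"spin":0}]'
python3 - <<'E'
from h import *
s=sense();print(s['clock'],np.round(s['eef_pos'],1),loc(s['eef_pos']),np.round(s['contact_force'],1))
f=grab_frame('scene');cv2.imwrite('pics/s3.png',cv2.resize(f['pixels'][100:260,200:413,::-1],None,fx=3.7,fy=3.7,interpolation=cv2.INTER_CUBIC))
f=grab_frame('top');cv2.imwrite('pics/t3.png',cv2.resize(f['pixels'][200:360,340:553,::-1],None,fx=3.7,fy=3.7,interpolation=cv2.INTER_CUBIC))
E
```

```text
clock: 5.0
eef_pos: [480.5, -52.2, 19.7]
tcp_rot: [3.142, -0.001, -2.773]
contact_force: [-2.6, -1.5, 0.2]
opening: 0.229
5.0 [480.5 -52.2  19.7] [-97.42175172  75.73191232] [-2.6 -1.5  0.2]
```

View pics/s3.png

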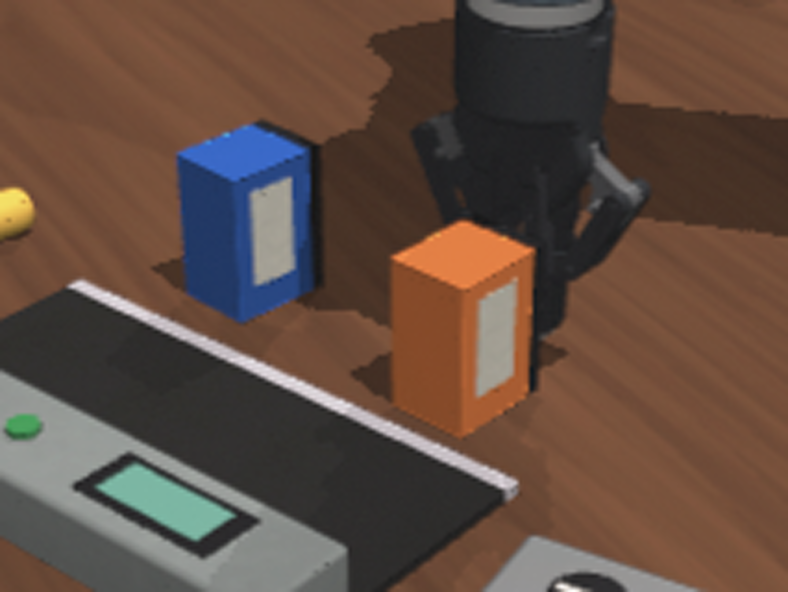

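View pics/t3.png

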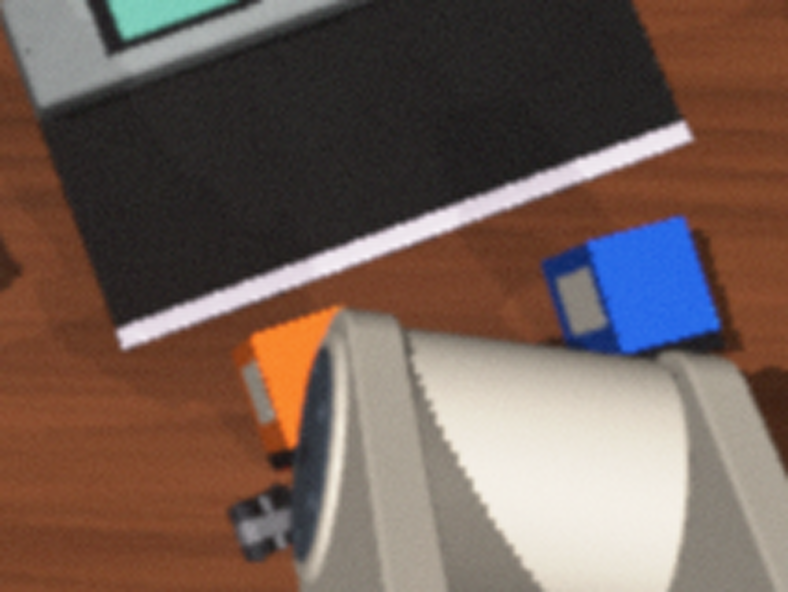

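The battery stands upright, already turned square, with the push at about 3 N and roughly 20 mm left to the rail.

```bash
python3 -m inch '[{"gripper":0.02,"tx":-0.003,"ty":0,"tz":0,"spin":0},{"gripper":0.02,"tx":-0.003,"ty":0,"tz":0,"spin":0},{"gripper":0.02,"tx":-0.003,"ty":0,"tz":0,"spin":0},{"gripper":0.02,"tx":-0.003,"ty":0,"tz":0,"spin":0},{"gripper":0.02,"tx":-0.002,"ty":0,"tz":0,"spin":0},{"gripper":0.02,"tx":-0.002,"ty":0,"tz":0,"spin":0},{"gripper":0.02,"tx":-0.002,"ty":0,"tz":0,"spin":0},{"gripper":0.02,"tx":-0.001,"ty":0,"tz":0,"spin":0}]'
python3 - <<'E'
from h import *
s=sense();print(s['clock'],loc(s['eef_pos']),np.round(s['contact_force'],1))
E
python3 -m inch '[{"gripper":0.02,"tx":-0.001,"ty":0,"tz":0,"spin":0},{"gripper":0.02,"tx":-0.001,"ty":0,"tz":0,"spin":0},{"gripper":0.02,"tx":-0.001,"ty":0,"tz":0,"spin":0},{"gripper":0.02,"tx":0,"ty":0,"tz":0,"spin":0},{"gripper":0.02,"tx":0,"ty":0,"tz":0,"spin":0},{"gripper":0.02,"tx":0,"ty":0,"tz":0,"spin":0},{"gripper":0.02,"tx":0,"ty":0,"tz":0,"spin":0},{"gripper":0.02,"tx":0,"ty":0,"tz":0,"spin":0}]'
python3 - <<'E'
from h import *
s=sense();print(s['clock'],loc(s['eef_pos']),np.round(s['contact_force'],1))
f=grab_frame('scene');cv2.imwrite('pics/s4.png',cv2.resize(f['pixels'][100:260,200:413,::-1],None,fx=3.7,fy=3.7,interpolation=cv2.INTER_CUBIC))
p,e=fit([f],[masks_of('scene','battery')[0]['pixels']],BAT,[548,-30,.37]);print(loc(p),p[2]-S[2],e)
E
```

```text
clock: 5.9
eef_pos: [498.8, -45.0, 19.2]
tcp_rot: [-3.142, 0.0, -2.773]
contact_force: [-3.6, -0.9, 1.0]
opening: 0.234
5.9 [-77.75039331  75.8036553 ] [-3.6 -0.9  1. ]
clock: 6.7
eef_pos: [501.5, -44.0, 19.3]
tcp_rot: [-3.141, 0.0, -2.773]
contact_force: [-2.0, -0.9, 0.1]
opening: 0.23
6.7 [-74.89793858  75.76142362] [-2.  -0.9  0.1]
[-33.39051834  75.2858409 ] 0.07338723051897189 0.04781857948658916
```

View pics/s4.png

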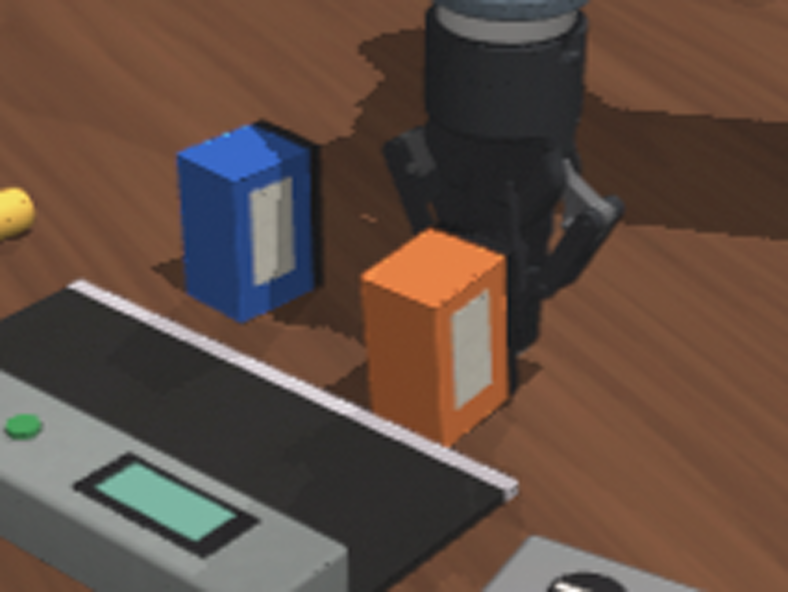

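```bash
python3 -m inch '[{"gripper":0.02,"tx":-0.0005,"ty":0,"tz":0,"spin":0},{"gripper":0.02,"tx":-0.0005,"ty":0,"tz":0,"spin":0},{"gripper":0.02,"tx":-0.0005,"ty":0,"tz":0,"spin":0},{"gripper":0.02,"tx":-0.0005,"ty":0,"tz":0,"spin":0},{"gripper":0.02,"tx":0,"ty":0,"tz":0,"spin":0},{"gripper":0.02,"tx":0,"ty":0,"tz":0,"spin":0},{"gripper":0.02,"tx":0,"ty":0,"tz":0,"spin":0},{"gripper":0.02,"tx":0,"ty":0,"tz":0,"spin":0}]'
python3 - <<'E'
from h import *
s=sense();print(s['clock'],loc(s['eef_pos']),np.round(s['contact_force'],1))
E
```

```text
clock: 7.6
eef_pos: [503.2, -43.3, 19.3]
tcp_rot: [-3.142, 0.0, -2.773]
contact_force: [-3.4, -1.8, 1.1]
opening: 0.233
7.6 [-72.99167326  75.7966011 ] [-3.4 -1.8  1.1]
```

```bash
python3 -m inch '[{"gripper":0.02,"tx":-0.0005,"ty":0,"tz":0,"spin":0},{"gripper":0.02,"tx":-0.0005,"ty":0,"tz":0,"spin":0},{"gripper":0.02,"tx":0,"ty":0,"tz":0,"spin":0},{"gripper":0.02,"tx":0,"ty":0,"tz":0,"spin":0},{"gripper":0.02,"tx":0,"ty":0,"tz":0,"spin":0},{"gripper":0.02,"tx":0,"ty":0,"tz":0,"spin":0},{"gripper":0.02,"tx":0,"ty":0,"tz":0,"spin":0},{"gripper":0.02,"tx":0,"ty":0,"tz":0,"spin":0}]'
python3 - <<'E'
from h import *
s=sense();print(s['clock'],loc(s['eef_pos']),np.round(s['contact_force'],1))
f=grab_frame('scene');cv2.imwrite('pics/s5.png',cv2.resize(f['pixels'][150:230,280:387,::-1],None,fx=7.4,fy=7.4,interpolation=cv2.INTER_CUBIC))
E
```

```text
clock: 8.4
eef_pos: [504.2, -43.0, 19.3]
tcp_rot: [-3.142, 0.0, -2.773]
contact_force: [-2.7, -0.7, 0.5]
opening: 0.232
8.4 [-71.9177987   75.77117693] [-2.7 -0.7  0.5]
```

View pics/s5.png

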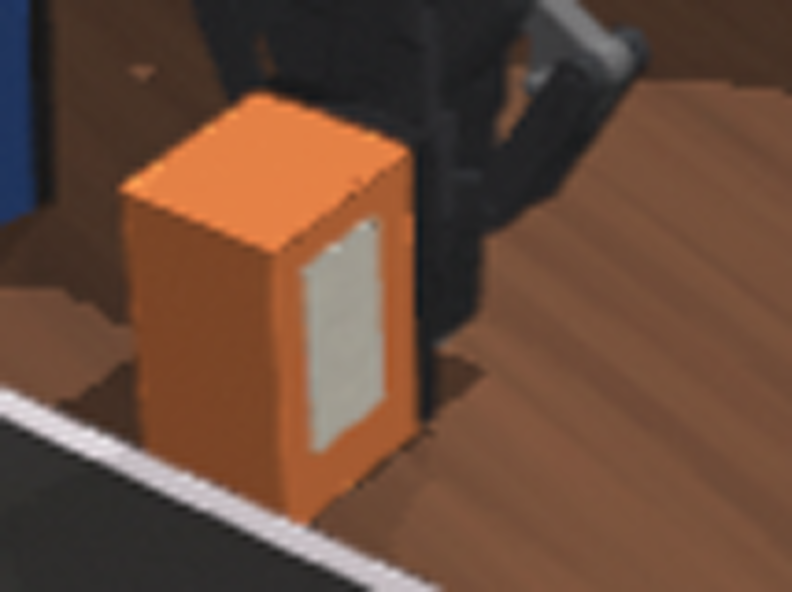

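```bash
python3 -m inch '[{"gripper":0.02,"tx":-0.0005,"ty":0,"tz":0,"spin":0},{"gripper":0.02,"tx":-0.0005,"ty":0,"tz":0,"spin":0},{"gripper":0.02,"tx":-0.0005,"ty":0,"tz":0,"spin":0},{"gripper":0.02,"tx":0,"ty":0,"tz":0,"spin":0},{"gripper":0.02,"tx":0,"ty":0,"tz":0,"spin":0},{"gripper":0.02,"tx":0,"ty":0,"tz":0,"spin":0},{"gripper":0.02,"tx":0,"ty":0,"tz":0,"spin":0},{"gripper":0.02,"tx":0,"ty":0,"tz":0,"spin":0}]'
python3 - <<'E'
from h import *
s=sense();print(s['clock'],loc(s['eef_pos']),np.round(s['contact_force'],1))
E
```

```text
clock: 9.25
eef_pos: [505.4, -42.5, 19.3]
tcp_rot: [3.141, -0.0, -2.773]
contact_force: [-5.5, -2.3, 2.2]
opening: 0.233
9.25 [-70.67799084  75.81573741] [-5.5 -2.3  2.2]
```

```bash
python3 -m inch '[{"gripper":0.02,"tx":-0.0005,"ty":0,"tz":0,"spin":0},{"gripper":0.02,"tx":-0.0005,"ty":0,"tz":0,"spin":0},{"gripper":0.02,"tx":0,"ty":0,"tz":0,"spin":0},{"gripper":0.02,"tx":0,"ty":0,"tz":0,"spin":0},{"gripper":0.02,"tx":0,"ty":0,"tz":0,"spin":0},{"gripper":0.02,"tx":0,"ty":0,"tz":0,"spin":0},{"gripper":0.02,"tx":0,"ty":0,"tz":0,"spin":0},{"gripper":0.02,"tx":0,"ty":0,"tz":0,"spin":0}]'
python3 - <<'E'
from h import *
s=sense();print(s['clock'],loc(s['eef_pos']),np.round(s['contact_force'],1),np.round(s['wrist_torque'],2))
f=grab_frame('scene');cv2.imwrite('pics/s6.png',cv2.resize(f['pixels'][150:230,280:387,::-1],None,fx=7.4,fy=7.4,interpolation=cv2.INTER_CUBIC))
f=grab_frame('wrist');save(f,'w6.png')
E
```

```text
clock: 10.05
eef_pos: [505.5, -42.3, 19.2]
tcp_rot: [3.141, -0.002, -2.773]
contact_force: [-7.7, -3.6, 6.4]
opening: 0.235
10.05 [-70.5391454   75.98409677] [-7.7 -3.6  6.4] [-0.57  0.91 -0.06]
```

View pics/s6.png

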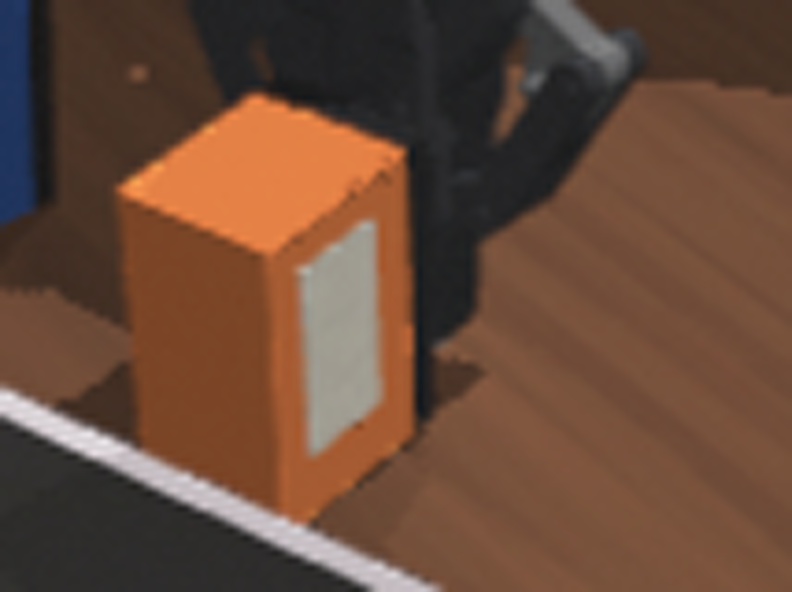

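View pics/w6.png

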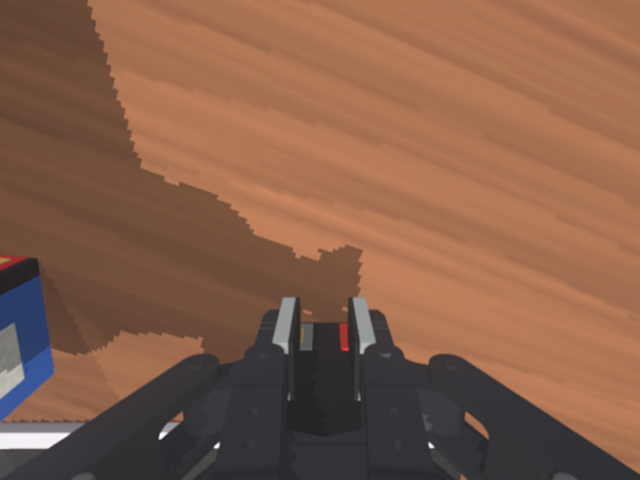

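The push force rose to about 8.5 N and the tool stopped advancing, and the scene view shows the foot edge along the rail. The battery is against the rail, so I'll back off, check it stands flat, and raise the tool.

```bash
python3 -m inch '[{"gripper":0.02,"tx":0.001,"ty":0,"tz":0,"spin":0},{"gripper":0.02,"tx":0.001,"ty":0,"tz":0,"spin":0},{"gripper":0.02,"tx":0.004,"ty":0,"tz":0,"spin":0},{"gripper":0.02,"tx":0.006,"ty":0,"tz":0,"spin":0},{"gripper":0.02,"tx":0,"ty":0,"tz":-0.03,"spin":0},{"gripper":0.02,"tx":0,"ty":0,"tz":-0.024,"spin":0},{"gripper":0.02,"tx":0,"ty":0,"tz":0,"spin":0},{"gripper":0.02,"tx":0,"ty":0,"tz":0,"spin":0}]'
python3 - <<'E'
from h import *
s=sense();print(s['clock'],loc(s['eef_pos']),s['eef_pos'][2],np.round(s['contact_force'],1),np.round(s['wrist_torque'],2))
f=grab_frame('scene');cv2.imwrite('pics/s7.png',cv2.resize(f['pixels'][130:230,260:393,::-1],None,fx=6,fy=6,interpolation=cv2.INTER_CUBIC))
p,e=fit([f],[masks_of('scene','battery')[0]['pixels']],BAT,[548,-30,.37]);print(loc(p),p[2]-S[2],e)
E
```

```text
clock: 10.95
eef_pos: [495.8, -46.5, 73.7]
tcp_rot: [-3.141, 0.002, -2.773]
contact_force: [-0.6, -0.2, -1.3]
opening: 0.234
10.95 [-81.09149791  75.54045334] 73.66649696191999 [-0.6 -0.2 -1.3] [-0.03 -0.01  0.05]
[-29.86286611  78.6352983 ] -0.03480673586335653 0.061886654759847136
```

View pics/s7.png

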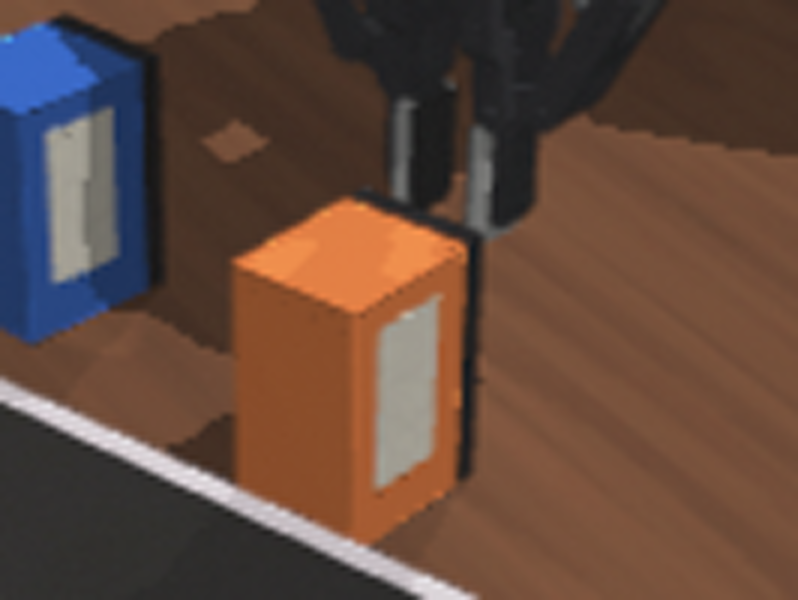

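The battery stands flat and square at the rail, with the fingertips behind the upper edge of the lid. Now I'll tip it slowly along the arc.

```bash
python3 -m inch '[{"gripper":0.02,"tx":-0.006,"ty":0,"tz":0.001,"spin":0},{"gripper":0.02,"tx":-0.003,"ty":0,"tz":0.001,"spin":0},{"gripper":0.02,"tx":-0.004,"ty":0,"tz":-0.002,"spin":0},{"gripper":0.02,"tx":-0.005,"ty":0,"tz":-0.003,"spin":0},{"gripper":0.02,"tx":-0.005,"ty":0,"tz":-0.003,"spin":0},{"gripper":0.02,"tx":-0.005,"ty":0,"tz":-0.002,"spin":0},{"gripper":0.02,"tx":0,"ty":0,"tz":0,"spin":0},{"gripper":0.02,"tx":0,"ty":0,"tz":0,"spin":0}]'
python3 - <<'E'
from h import *
s=sense();print(s['clock'],loc(s['eef_pos']),s['eef_pos'][2],np.round(s['contact_force'],1),np.round(s['wrist_torque'],2))
f=grab_frame('scene');cv2.imwrite('pics/s8.png',cv2.resize(f['pixels'][130:230,260:393,::-1],None,fx=6,fy=6,interpolation=cv2.INTER_CUBIC))
E
```

```text
clock: 11.85
eef_pos: [521.3, -36.2, 81.3]
tcp_rot: [3.141, -0.001, -2.773]
contact_force: [-3.3, -1.8, 4.6]
opening: 0.232
11.85 [-53.61225596  75.9026136 ] 81.28524121677589 [-3.3 -1.8  4.6] [-0.23  0.57 -0.01]
```

View pics/s8.png

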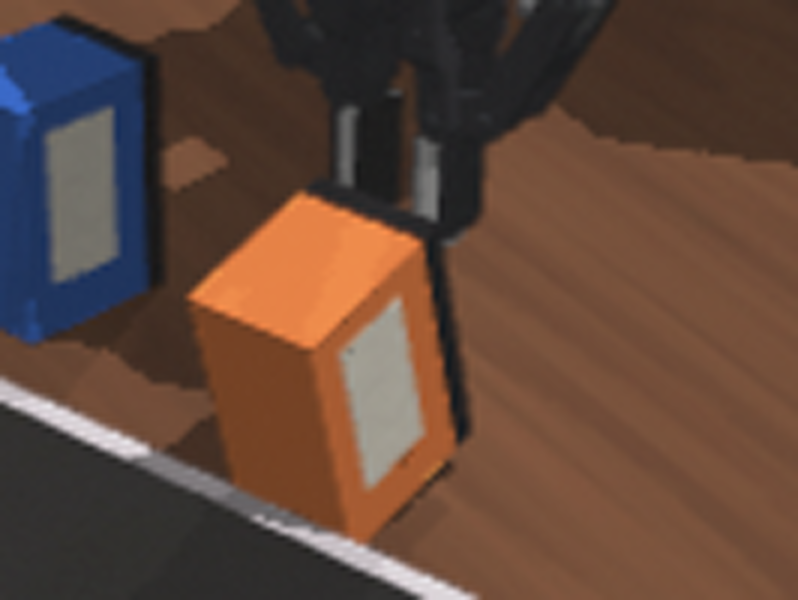

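It is turning on the rail, tilted about 15° and square. I'll continue.

```bash
python3 -m inch '[{"gripper":0.02,"tx":-0.005,"ty":0,"tz":-0.002,"spin":0},{"gripper":0.02,"tx":-0.005,"ty":0,"tz":-0.002,"spin":0},{"gripper":0.02,"tx":-0.005,"ty":0,"tz":-0.002,"spin":0},{"gripper":0.02,"tx":-0.005,"ty":0,"tz":-0.001,"spin":0},{"gripper":0.02,"tx":-0.005,"ty":0,"tz":-0.001,"spin":0},{"gripper":0.02,"tx":-0.005,"ty":0,"tz":-0.001,"spin":0},{"gripper":0.02,"tx":0,"ty":0,"tz":0,"spin":0},{"gripper":0.02,"tx":0,"ty":0,"tz":0,"spin":0}]'
python3 - <<'E'
from h import *
s=sense();print(s['clock'],loc(s['eef_pos']),s['eef_pos'][2],np.round(s['contact_force'],1),np.round(s['wrist_torque'],2))
f=grab_frame('scene');cv2.imwrite('pics/s9.png',cv2.resize(f['pixels'][130:230,260:393,::-1],None,fx=6,fy=6,interpolation=cv2.INTER_CUBIC))
E
```

```text
clock: 12.7
eef_pos: [549.4, -25.4, 90.0]
tcp_rot: [3.141, -0.0, -2.773]
contact_force: [0.1, 0.5, -0.6]
opening: 0.231
12.7 [-23.4634037   75.81039129] 90.00319395010287 [ 0.1  0.5 -0.6] [ 0.03  0.   -0.02]
```

View pics/s9.png

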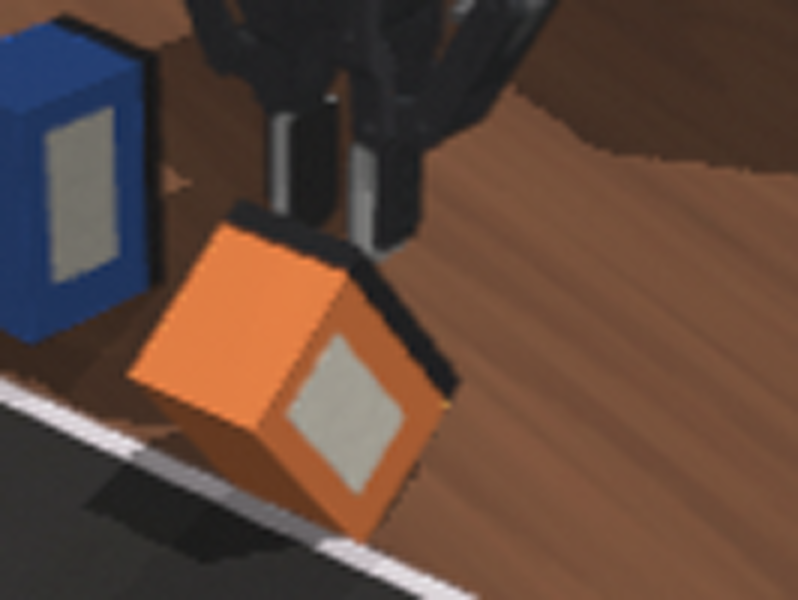

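The contact force is zero and the battery is past balance and falling, square to the rail. I'll lift the fingers clear.

```bash
python3 -m inch '[{"gripper":0.02,"tx":0,"ty":0,"tz":-0.01,"spin":0},{"gripper":0.02,"tx":0.005,"ty":0,"tz":-0.02,"spin":0},{"gripper":0.02,"tx":0.02,"ty":0,"tz":-0.03,"spin":0},{"gripper":0.02,"tx":0.04,"ty":0,"tz":-0.03,"spin":0},{"gripper":0.02,"tx":0.04,"ty":0.0,"tz":-0.03,"spin":0},{"gripper":0.02,"tx":0.04,"ty":0,"tz":0,"spin":0},{"gripper":0.02,"tx":0.04,"ty":0,"tz":0,"spin":0},{"gripper":0.02,"tx":0,"ty":0,"tz":0,"spin":0}]'
cat >> h.py <<'E'
LAY=[boxpts((-42.5,-23,8),(42.5,23,70))]
E
python3 - <<'E'
from h import *
s=sense();print(s['clock'],loc(s['eef_pos']),s['eef_pos'][2],np.round(s['contact_force'],1))
fs={c:grab_frame(c) for c in('top','scene')}
for c,f in fs.items():save(f,c+'10.png')
for t,B,p0 in(('battery',LAY,[605,-5,.37]),('spare',BAT,[568,-184,.3]),('meter',MET,[*ray(fs['top'],300,273,32)[:2],.3+1.57])):
  for c in fs:
    m=masks_of(c,t)
    if m:
        p,e=fit([fs[c]],[m[0]['pixels']],B,p0);print(t,c,np.round(p,3),'local',np.round(loc(p),1),round(p[2]-S[2],3),'err',round(e,3))
E
```

```text
clock: 13.55
eef_pos: [372.4, -92.7, 210.6]
tcp_rot: [3.141, -0.002, -2.775]
contact_force: [0.6, 0.8, -0.8]
opening: 0.233
13.55 [-212.87636552   77.08171791] 210.57052272152373 [ 0.6  0.8 -0.8]
battery top [ 5.71941e+02 -1.72790e+01  3.01000e-01] local [ 0.5 75.2] -0.069 err 0.177
battery scene [552.831 -45.419   0.618] local [-27.5  55.9] 0.248 err 0.37
spare top [ 5.67755e+02 -1.84147e+02  2.78000e-01] local [-63.8 -78.8] -0.092 err 0.065
spare scene [ 5.70914e+02 -1.79551e+02  4.82000e-01] local [-59.2 -75.7] 0.112 err 0.061
meter top [5.76927e+02 1.87679e+02 5.47000e-01] local [ 79.2 264.5] 0.177 err 0.03
meter scene [5.77689e+02 1.87384e+02 5.63000e-01] local [ 79.8 264. ] 0.193 err 0.095
```

View pics/scene10.png

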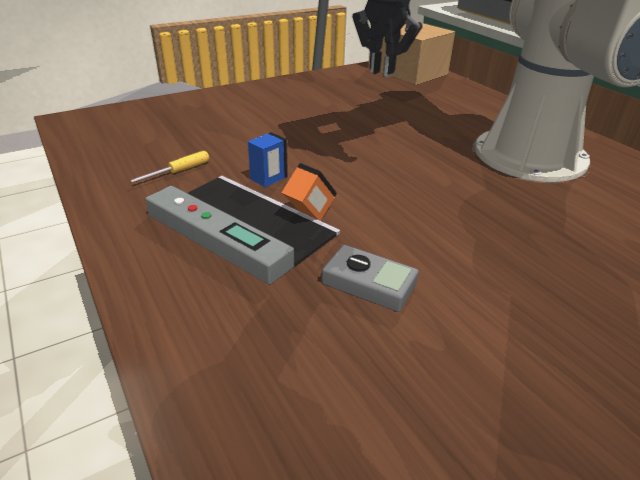

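View pics/top10.png

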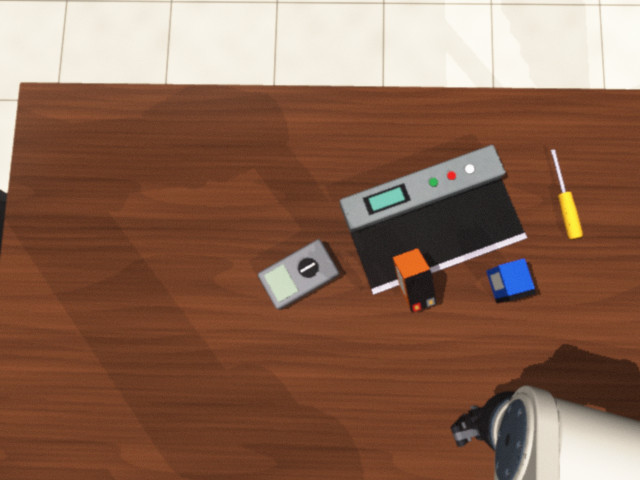

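```bash
python3 - <<'E'
from h import *
f=grab_frame('scene');cv2.imwrite('pics/s11.png',cv2.resize(f['pixels'][130:230,260:393,::-1],None,fx=6,fy=6,interpolation=cv2.INTER_CUBIC));print(sense()['clock'])
E
```

```text
14.0
```

View pics/s11.png

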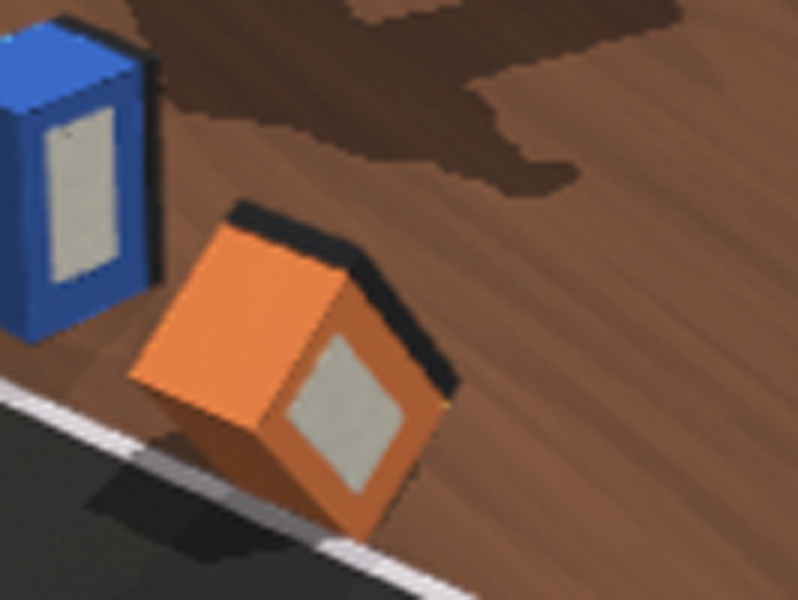

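The battery is static at the balance angle of about 40°; it hasn't moved since the last picture and it hasn't fallen. I'll come back behind it and push a little further.

```bash
python3 -m inch '[{"gripper":0.02,"tx":-0.04,"ty":-0.001,"tz":0,"spin":0},{"gripper":0.02,"tx":-0.045,"ty":0,"tz":0,"spin":0},{"gripper":0.02,"tx":-0.045,"ty":0,"tz":0,"spin":0},{"gripper":0.02,"tx":-0.04,"ty":0,"tz":0.02,"spin":0},{"gripper":0.02,"tx":0,"ty":0,"tz":0.045,"spin":0},{"gripper":0.02,"tx":0,"ty":0,"tz":0.04,"spin":0},{"gripper":0.02,"tx":0,"ty":0,"tz":0.015,"spin":0},{"gripper":0.02,"tx":0,"ty":0,"tz":0,"spin":0}]'
python3 - <<'E'
from h import *
s=sense();print(s['clock'],loc(s['eef_pos']),s['eef_pos'][2],np.round(s['contact_force'],1))
f=grab_frame('scene');cv2.imwrite('pics/s12.png',cv2.resize(f['pixels'][130:230,260:393,::-1],None,fx=6,fy=6,interpolation=cv2.INTER_CUBIC))
E
```

```text
clock: 14.8
eef_pos: [533.9, -31.3, 87.3]
tcp_rot: [3.139, -0.005, -2.773]
contact_force: [-0.9, -0.6, -0.2]
opening: 0.234
14.8 [-40.04750228  75.872907  ] 87.33681820947886 [-0.9 -0.6 -0.2]
```

View pics/s12.png

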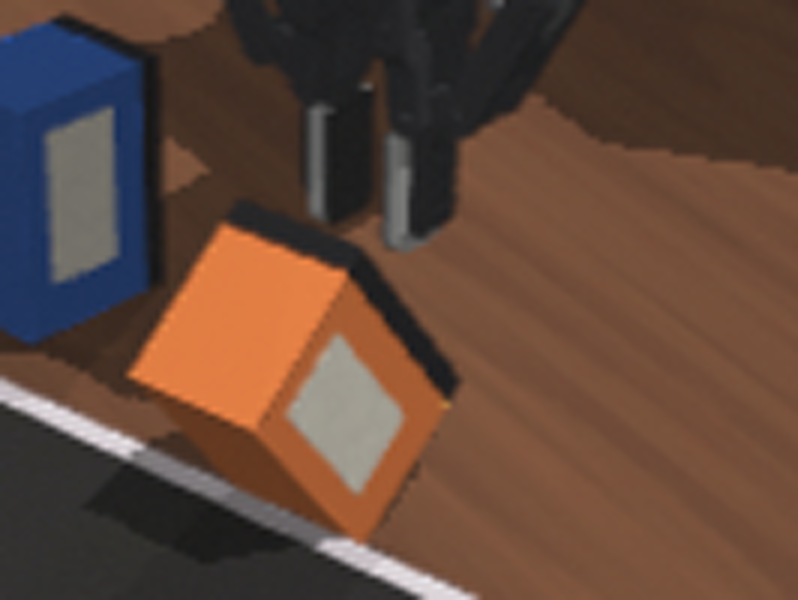

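```bash
python3 -m inch '[{"gripper":0.02,"tx":-0.006,"ty":0,"tz":0,"spin":0},{"gripper":0.02,"tx":-0.005,"ty":0,"tz":0,"spin":0},{"gripper":0.02,"tx":-0.004,"ty":0,"tz":0,"spin":0},{"gripper":0.02,"tx":-0.004,"ty":0,"tz":0,"spin":0},{"gripper":0.02,"tx":-0.004,"ty":0,"tz":0,"spin":0},{"gripper":0.02,"tx":-0.004,"ty":0,"tz":0,"spin":0},{"gripper":0.02,"tx":0,"ty":0,"tz":0,"spin":0},{"gripper":0.02,"tx":0,"ty":0,"tz":0,"spin":0}]'
python3 - <<'E'
from h import *
s=sense();print(s['clock'],loc(s['eef_pos']),s['eef_pos'][2],np.round(s['contact_force'],1))
f=grab_frame('scene');cv2.imwrite('pics/s13.png',cv2.resize(f['pixels'][130:230,260:393,::-1],None,fx=6,fy=6,interpolation=cv2.INTER_CUBIC))
E
```

```text
clock: 15.65
eef_pos: [560.8, -22.1, 90.2]
tcp_rot: [3.141, -0.0, -2.773]
contact_force: [0.3, -0.7, -0.4]
opening: 0.237
15.65 [-11.60635097  74.75135136] 90.169004799914 [ 0.3 -0.7 -0.4]
```

View pics/s13.png

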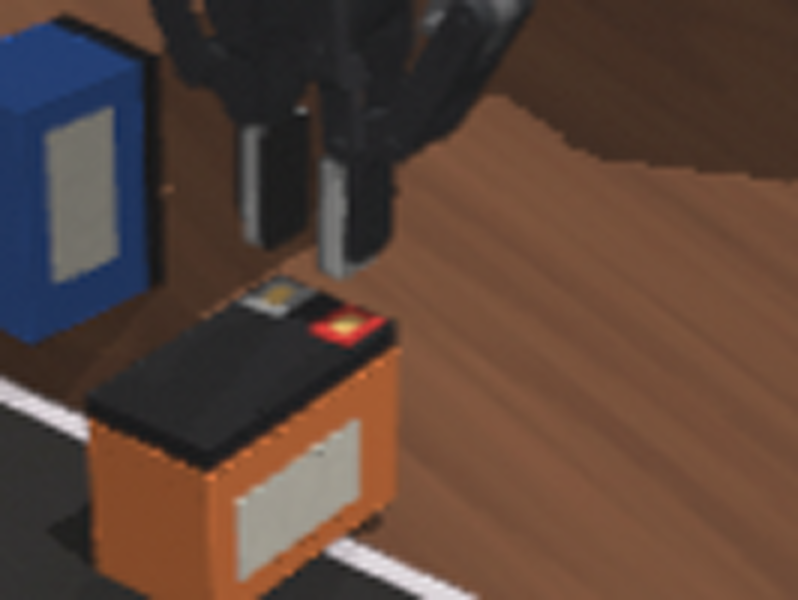

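It fell flat with the lid and terminals up. I'll withdraw and check the pose.

```bash
python3 -m inch '[{"gripper":0.02,"tx":0,"ty":0,"tz":-0.02,"spin":0},{"gripper":0.02,"tx":0.01,"ty":0,"tz":-0.03,"spin":0},{"gripper":0.02,"tx":0.03,"ty":0,"tz":-0.03,"spin":0},{"gripper":0.02,"tx":0.04,"ty":0,"tz":-0.03,"spin":0},{"gripper":0.02,"tx":0.04,"ty":0.0,"tz":0,"spin":0},{"gripper":0.02,"tx":0.04,"ty":0,"tz":0,"spin":0},{"gripper":0.02,"tx":0.04,"ty":0,"tz":0,"spin":0},{"gripper":0.02,"tx":0,"ty":0,"tz":0,"spin":0}]'
python3 - <<'E'
from h import *
fs={c:grab_frame(c) for c in('top','scene')}
f=fs['scene'];cv2.imwrite('pics/s14.png',cv2.resize(f['pixels'][100:260,160:373,::-1],None,fx=3.7,fy=3.7,interpolation=cv2.INTER_CUBIC))
f=fs['top'];cv2.imwrite('pics/t14.png',cv2.resize(f['pixels'][200:320,340:500,::-1],None,fx=4.8,fy=4.8,interpolation=cv2.INTER_CUBIC))
for t,B,p0 in(('battery',LAY,[605,-5,.37]),('spare',BAT,[568,-184,.3]),('meter',MET,[577,187,.55])):
  for cs in(['top'],['scene'],['top','scene']):
    ms=[masks_of(c,t)[0]['pixels'] for c in cs]
    p,e=fit([fs[c] for c in cs],ms,B,p0);print(t,cs,np.round(p,3),'local',np.round(loc(p),1),round(p[2]-S[2],3),'err',round(e,3))
print(sense()['clock'])
E
```

```text
clock: 16.5
eef_pos: [369.6, -94.6, 199.7]
tcp_rot: [3.14, -0.003, -2.775]
contact_force: [0.7, 0.2, -0.3]
opening: 0.235
battery ['top'] [ 5.89946e+02 -8.14000e+00  3.91000e-01] local [20.6 77.2] 0.021 err 0.044
battery ['scene'] [ 5.92048e+02 -5.70200e+00  4.21000e-01] local [23.4 78.8] 0.051 err 0.049
battery ['top', 'scene'] [ 5.90331e+02 -7.94300e+00  4.03000e-01] local [21.  77.3] 0.033 err 0.113
spare ['top'] [ 5.67998e+02 -1.84271e+02  2.94000e-01] local [-63.6 -79. ] -0.076 err 0.032
spare ['scene'] [ 5.70408e+02 -1.80317e+02  2.91000e-01] local [-59.9 -76.2] -0.079 err 0.033
spare ['top', 'scene'] [ 5.68266e+02 -1.84135e+02  3.02000e-01] local [-63.3 -79. ] -0.068 err 0.09
meter ['top'] [5.76595e+02 1.87269e+02 5.47000e-01] local [ 78.8 264.3] 0.177 err 0.041
meter ['scene'] [5.78814e+02 1.88542e+02 5.69000e-01] local [ 81.3 264.6] 0.199 err 0.077
meter ['top', 'scene'] [5.77287e+02 1.87745e+02 5.41000e-01] local [ 79.6 264.5] 0.171 err 0.124
17.2
```

View pics/s14.png

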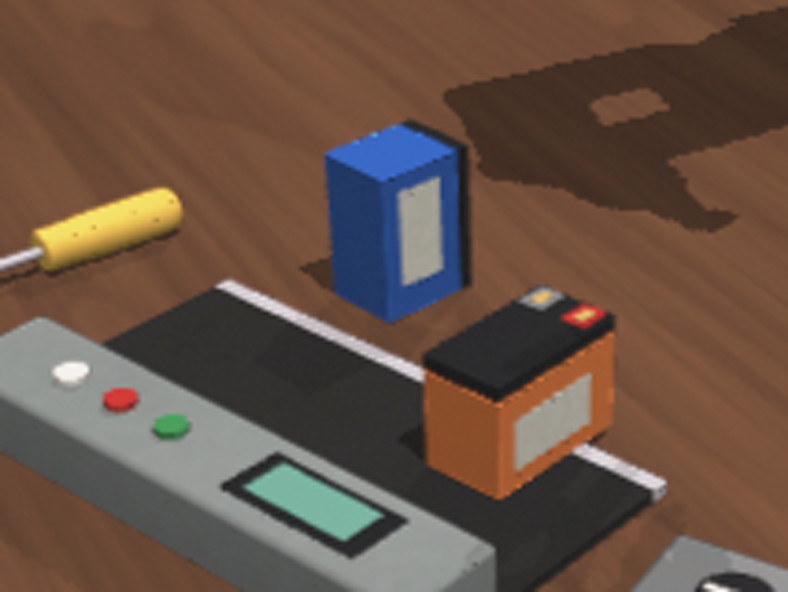

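View pics/t14.png

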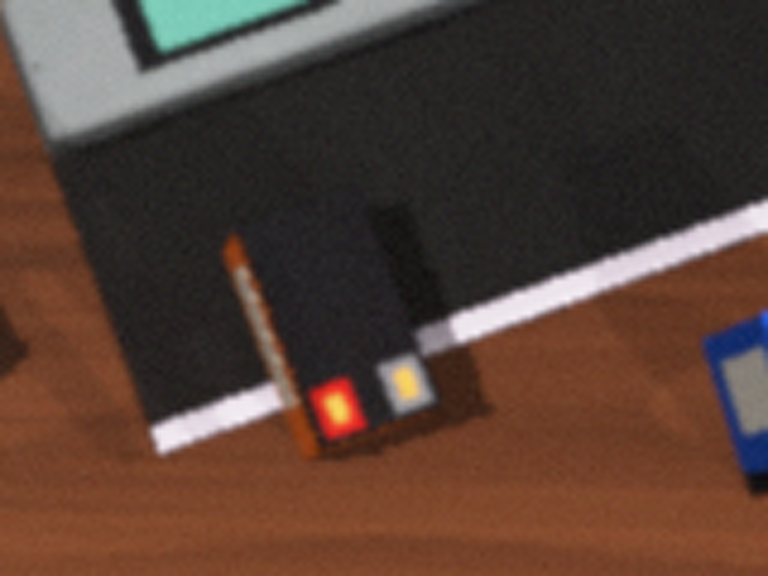

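The battery lies flat, lid up, and the spare and meter have not moved. It settled about 12 mm short of the nominal x=34 and about 2° off square. I'll nudge its foot face low with both fingers to seat it and square it.

```bash
python3 -m inch '[{"gripper":0.02,"tx":-0.04,"ty":0.001,"tz":0,"spin":0},{"gripper":0.02,"tx":-0.045,"ty":0,"tz":0,"spin":0},{"gripper":0.02,"tx":-0.045,"ty":0,"tz":0,"spin":0},{"gripper":0.02,"tx":-0.025,"ty":0,"tz":0.02,"spin":0},{"gripper":0.02,"tx":0,"ty":0,"tz":0.045,"spin":0},{"gripper":0.02,"tx":0,"ty":0,"tz":0.045,"spin":0},{"gripper":0.02,"tx":0,"ty":0,"tz":0.045,"spin":0},{"gripper":0.02,"tx":0,"ty":0,"tz":0.02,"spin":0}]'
python3 -m inch '[{"gripper":0.02,"tx":-0.003,"ty":0,"tz":0,"spin":0},{"gripper":0.02,"tx":-0.003,"ty":0,"tz":0,"spin":0},{"gripper":0.02,"tx":-0.003,"ty":0,"tz":0,"spin":0},{"gripper":0.02,"tx":-0.003,"ty":0,"tz":0,"spin":0},{"gripper":0.02,"tx":-0.003,"ty":0,"tz":0,"spin":0},{"gripper":0.02,"tx":-0.003,"ty":0,"tz":0,"spin":0},{"gripper":0.02,"tx":-0.003,"ty":0,"tz":0,"spin":0},{"gripper":0.02,"tx":0,"ty":0,"tz":0,"spin":0}]'
python3 - <<'E'
from h import *
s=sense();print(s['clock'],loc(s['eef_pos']),s['eef_pos'][2],np.round(s['contact_force'],1))
f=grab_frame('scene');cv2.imwrite('pics/s15.png',cv2.resize(f['pixels'][130:230,260:393,::-1],None,fx=6,fy=6,interpolation=cv2.INTER_CUBIC))
E
```

```text
clock: 18.0
eef_pos: [516.3, -37.1, 21.6]
tcp_rot: [3.14, -0.004, -2.773]
contact_force: [-0.7, -0.5, -0.5]
opening: 0.234
clock: 18.8
eef_pos: [538.8, -29.7, 25.5]
tcp_rot: [-3.141, 0.001, -2.773]
contact_force: [0.0, -0.3, 0.2]
opening: 0.24
18.8 [-34.92439226  75.65105829] 25.471851298962566 [ 0.  -0.3  0.2]
```

View pics/s15.png

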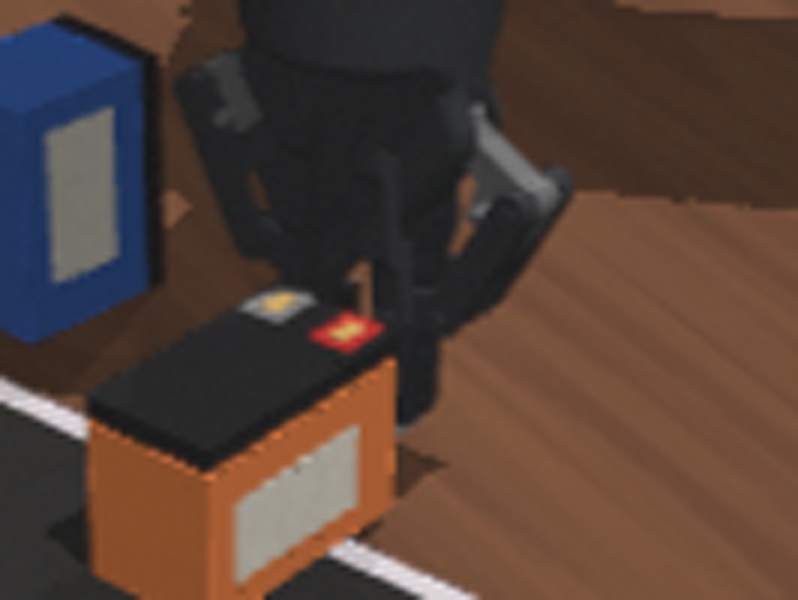

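```bash
python3 -m inch '[{"gripper":0.02,"tx":-0.003,"ty":0,"tz":0,"spin":0},{"gripper":0.02,"tx":-0.0025,"ty":0,"tz":0,"spin":0},{"gripper":0.02,"tx":-0.0025,"ty":0,"tz":0,"spin":0},{"gripper":0.02,"tx":-0.0025,"ty":0,"tz":0,"spin":0},{"gripper":0.02,"tx":-0.002,"ty":0,"tz":0,"spin":0},{"gripper":0.02,"tx":-0.002,"ty":0,"tz":0,"spin":0},{"gripper":0.02,"tx":-0.001,"ty":0,"tz":0,"spin":0},{"gripper":0.02,"tx":0,"ty":0,"tz":0,"spin":0}]'
python3 - <<'E'
from h import *
s=sense();print(s['clock'],loc(s['eef_pos']),s['eef_pos'][2],np.round(s['contact_force'],1))
f=grab_frame('scene');cv2.imwrite('pics/s16.png',cv2.resize(f['pixels'][130:250,240:400,::-1],None,fx=5,fy=5,interpolation=cv2.INTER_CUBIC))
m=masks_of('scene','battery');p,e=fit([f],[m[0]['pixels']],LAY,[605,-5,.37]);print(loc(p),p[2]-S[2],e)
E
```

```text
clock: 19.65
eef_pos: [552.9, -24.2, 25.3]
tcp_rot: [-3.141, 0.0, -2.773]
contact_force: [-2.1, -0.0, -0.0]
opening: 0.235
19.65 [-19.73118069  75.67734769] 25.288907420234363 [-2.1 -0.  -0. ]
[39.38788458 79.03276515] 0.01609688681351218 0.02784752455198947
```

View pics/s16.png

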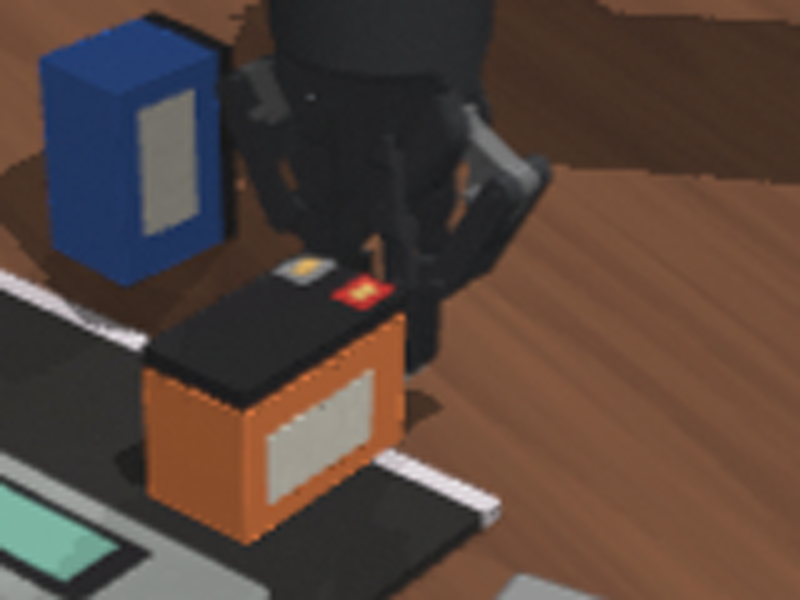

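```bash
python3 -m inch '[{"gripper":0.02,"tx":0.003,"ty":0,"tz":0,"spin":0},{"gripper":0.02,"tx":0.01,"ty":0,"tz":0,"spin":0},{"gripper":0.02,"tx":0.025,"ty":0,"tz":-0.01,"spin":0},{"gripper":0.02,"tx":0.04,"ty":0,"tz":-0.045,"spin":0},{"gripper":0.02,"tx":0.04,"ty":0.0,"tz":-0.045,"spin":0},{"gripper":0.02,"tx":0.04,"ty":0,"tz":-0.045,"spin":0},{"gripper":0.02,"tx":0.04,"ty":0,"tz":-0.045,"spin":0},{"gripper":0.02,"tx":0,"ty":0,"tz":0,"spin":0}]'
python3 - <<'E'
from h import *
fs={c:grab_frame(c) for c in('top','scene')}
f=fs['scene'];cv2.imwrite('pics/s17.png',cv2.resize(f['pixels'][100:260,160:373,::-1],None,fx=3.7,fy=3.7,interpolation=cv2.INTER_CUBIC))
f=fs['top'];cv2.imwrite('pics/t17.png',cv2.resize(f['pixels'][200:320,340:500,::-1],None,fx=4.8,fy=4.8,interpolation=cv2.INTER_CUBIC))
for t,B,p0 in(('battery',LAY,[605,-5,.37]),('spare',BAT,[568,-184,.3]),('station',STN,S)):
  for cs in(['top'],['scene']):
    ms=[masks_of(c,t)[0]['pixels'] for c in cs]
    p,e=fit([fs[c] for c in cs],ms,B,p0);print(t,cs,np.round(p,3),'local',np.round(loc(p),1),round(p[2]-S[2],3),'err',round(e,3))
print(sense()['clock'],sense()['eef_pos'])
E
```

```text
clock: 20.55
eef_pos: [391.7, -87.0, 188.7]
tcp_rot: [-3.138, 0.005, -2.774]
contact_force: [-0.1, -0.0, -0.4]
opening: 0.233Traceback (most recent call last):
  File "<stdin>", line 7, in <module>
IndexError: list index out of range
```

View pics/s17.png

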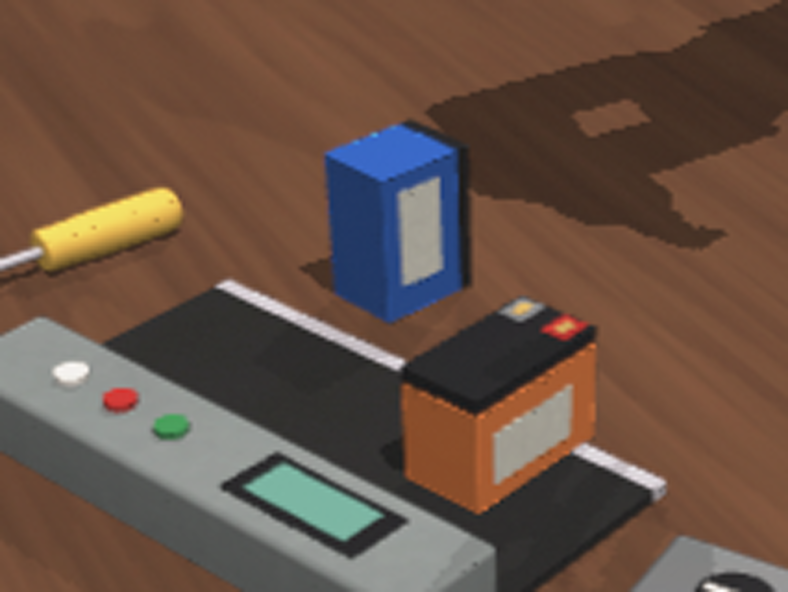

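View pics/t17.png

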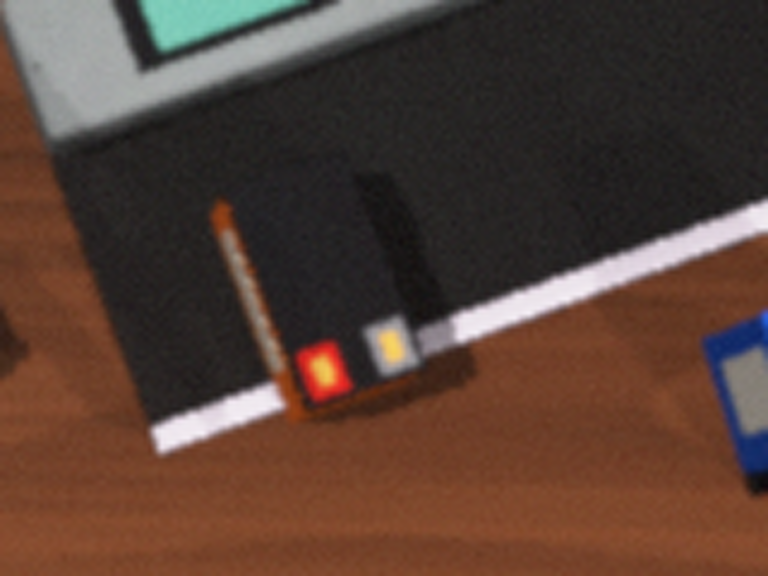

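```bash
python3 - <<'E'
from h import *
fs={c:grab_frame(c) for c in('top','scene')}
for t,B,p0 in(('battery',LAY,[605,-5,.37]),('spare',BAT,[568,-184,.3])):
  for c in fs:
    m=masks_of(c,t)
    if not m: print(t,c,'none');continue
    p,e=fit([fs[c]],[m[0]['pixels']],B,p0);print(t,c,m[0]['conf'],np.round(p,3),'local',np.round(loc(p),1),round(p[2]-S[2],3),'err',round(e,3))
# overlay nominal pose on top
import math
for c in fs:
    im=cv2.resize(fs[c]['pixels'][:,:,::-1],None,fx=4,fy=4,interpolation=cv2.INTER_CUBIC)
    for lx,col in((34,(0,255,0)),(28,(255,255,0))):
        cc,ss=np.cos(S[2]),np.sin(S[2]);p=[S[0]+cc*lx-ss*77,S[1]+ss*lx+cc*77,S[2]]
        b=place(LAY,p)[0];q=(proj(fs[c],b)*4).astype(int)
        for i in range(8):
            for k in(1,2,4):
                if not i&k: cv2.line(im,tuple(map(int,q[i])),tuple(map(int,q[i|k])),col,1)
    u,v=q.mean(0).astype(int);cv2.imwrite(f'pics/o18{c}.png',im[v-250:v+250,u-300:u+300])
print(sense()['clock'])
E
```

```text
battery top 0.63 [ 6.03285e+02 -2.80600e+00  3.77000e-01] local [34.9 77.4] 0.007 err 0.028
battery scene 0.8 [ 6.05255e+02 -3.11000e-01  4.20000e-01] local [37.7 79. ] 0.05 err 0.039
spare top 0.65 [ 5.68024e+02 -1.84080e+02  2.96000e-01] local [-63.5 -78.9] -0.074 err 0.039
spare scene 0.6 [ 5.71356e+02 -1.79902e+02  2.36000e-01] local [-58.9 -76.2] -0.134 err 0.046
21.0
```

View pics/o18top.png

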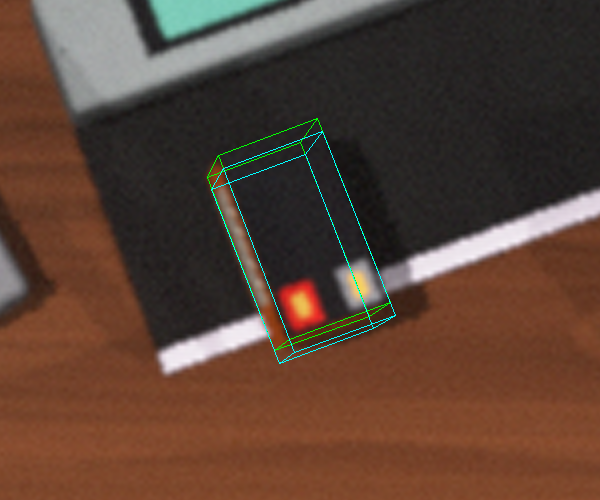

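View pics/o18scene.png

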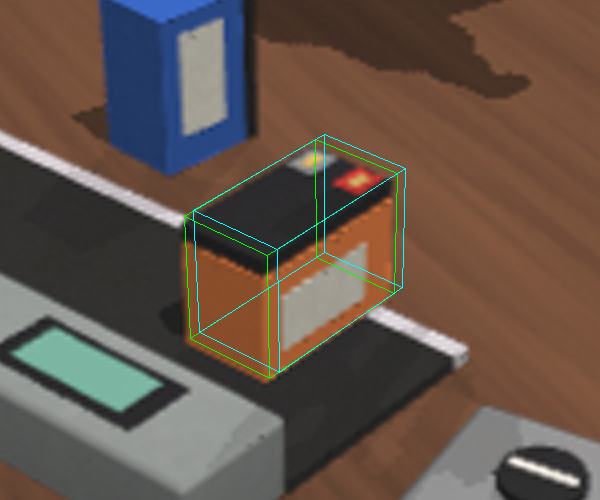

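The top overlay matches the nominal x=34 outline, with the foot end across the rail at about (280,350) and the block square to it. The scene view agrees within calibration. Nothing is touching the robot, so I'm handing it in.

```bash
python3 -c "
from rig import *
s=sense();print(s['clock'],s['eef_pos'],s['contact_force']);print(sign_off())"
```

```text
21.0 [393.18567835 -85.46781675 183.7442533 ] [ 0.53573388 -0.52403323 -0.51079407]
the job is handed in; nothing more can be done
None
```

The orange battery now lies flat on the rubber bed with its terminals up, square to the rail and its foot end across it. I handed the job in at about 21 s.

- **Slide:** I pushed it standing with two fingertips low on the lid until it met the rail. The push force rose to about 8.5 N there.
- **Tip:** I pushed near the top edge to turn it over the rail. It first stopped at its balance angle of about 40° and did not fall, so I pushed once more and it went over.
- **Correction:** It landed about 12 mm short of the nominal position and about 2° off square. I slid it forward along the bed with a low push on its foot end.

**Last checks:**
- **Battery position:** x was about 35 mm from the top camera and 38 mm from the scene camera, against 34 nominal.
- **Squareness:** the two cameras disagree slightly, at 0.4° off square from the top and 2.9° from the scene. I trust the top one, because the scene camera read 1–2° higher in every fit of the lying battery.
- **Spare:** still standing where it was; its fitted centre is within 1 mm of the start in each camera.
- **Meter:** I fitted its pose only part-way through, and it was unchanged after the fall. In the last pictures it is at the edge of the view and I did not measure it again.
- **Networks:** one mask lookup found nothing and was repeated.
- **Robot:** the tool was well clear of everything, with about 1 N on the wrist sensor, as with nothing touching.

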